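# Close up and pack a violin kit tray

### The job

Pack the luthier's kit tray: close up the three loose wooden blocks in it, then set the bronze dome weight down in the room you have made (lower it, do not drop it) and stand the flat gauge blade, foot down to the tray's floor, in the narrow gap that remains. All three blocks stay flat on the tray's floor with the weight, and the clipped caul, the divider, the ebony saddle and the jar stay where they are.

Things in the scene. Friction and masses are not known exactly. Their poses are not given: they have to be found in the camera images.
- tray: open hardwood kit tray, fixed to the table. Inside 190 mm long (its x) x 64 mm wide (its y) x 24 mm deep; walls 8 mm thick, floor 6 mm thick, rim 30 mm above the table. Origin on the table under its centre, z up; it may stand at any yaw. At the start the three blocks are spread out in it with gaps; at its -x end there is a gap of 30 to 43 mm
- block_a: plain pale willow block, 36 mm long (its x) x 60 mm wide (its y) x 20 mm high, origin at the centre of its underside; lies flat in the tray, its y across the tray, its top 4 mm below the rim, with only 2 mm at each side
- block_b: plain pale willow block, 40 mm long (its x) x 60 mm wide (its y) x 20 mm high, origin at the centre of its underside; lies flat in the tray, its y across the tray, its top 4 mm below the rim, with only 2 mm at each side
- block_c: plain pale willow block, 44 mm long (its x) x 60 mm wide (its y) x 20 mm high, origin at the centre of its underside; lies flat in the tray, its y across the tray, its top 4 mm below the rim, with only 2 mm at each side
- weight: bronze dome-shaped bench weight, 0.55 kg, 60 mm diameter: straight side up to 16 mm, dome up to 32 mm, then an upright round knob of 18 mm diameter from 32 to 60 mm height. Origin at the centre of its underside, z up; stands on the table at the start
- gauge: flat gauge blade standing on edge in its rest: steel blade 5 mm thick (its x), 50 mm wide (its y), from 0 to 34 mm height, with a dark wooden head 12 mm thick (x), 50 mm wide (y) from 34 to 58 mm height. Origin at the centre of the blade's foot edge, z up along the blade
- rest: dark wooden rest fixed to the table, 40 mm (x) x 70 mm (y) x 22 mm high, with a 9 mm wide slot along its y, 16 mm deep, in which the gauge stands. Origin on the table under its centre
- caul: bystander: curved poplar caul, about 190 mm long (its y) x 60 mm, with a thin maple rib held by three nickel spring clips, 75 mm high in all; origin on the table at the middle of its curved face
- divider: bystander: steel drafting divider lying flat, 165 mm long (its y), 50 mm wide, 10 mm high, origin on the table near its middle
- saddle: bystander: small black ebony saddle, 10 x 38 x 11 mm, origin at the centre of its underside
- jar: bystander: amber glass jar, 48 mm diameter, 85 mm high, origin at the centre of its underside
Mind the look-alikes: they are no part of the job. Leave any green look-alike of the block_a alone. Leave any turquoise look-alike of the block_b alone.

How it is judged:
By the outcome, as a careful person would: the job done as asked, in the order asked, and still so for the second after the job is handed in, with the robot touching nothing.
It also fails if it takes over 67 s, if anything falls off the work surface, if the arm or the gripper's body presses on something with over 40 N, if the wrist force passes 120 N, or if a joint passes its speed limit or range.

### The arm

A 6-joint arm with a two-finger parallel gripper is mounted at the origin on the work surface. World frame = base frame: x ahead of the robot, y to its left, z up, the work surface at z = 0. Lengths are in m, angles in rad, forces in N, time in s.
With the tool pointing down it reaches from about 0.275 to 1 m from the base axis. Payload 8.4 kg.
Tool frame: the origin (TCP) lies on the centre line of the jaws, within the pads' length; the fingertips stand 17 mm ahead of it and the grasp point (between the pads) lies 2 mm behind it (bot.tcp_to_tips is the z of the fingertips in the tool frame, in m); z points along the fingers, y is the line along which they close (so a half turn about z gives the same grasp; the last joint's range is limited). The gripper opens to 85 mm and grips with 20 to 120 N. Pads are 22 mm wide; open, the fingers measure 114 mm over their backs; the gripper's body (76 mm by 85 mm) begins 54 mm behind the grasp point. The pads swing forward as they close: fully open they stand 13 mm farther back than shut.
Start: joints at [-1.236, 0.353, 1.633, -0, 1.155, -0.002], TCP at [0.207, -0.59, 0.219] pointing down, gripper open.
Joint ranges: [-2.63, 2.63], [-0.92, 2.1], [0.06, 2.66], [-1.3, 4.44], [0, 2.69], [-3.02, 3.02]. Speed limits (rad/s): [2.22, 2.22, 2.79, 3.14, 3.14, 3.14].

### API

Orientations are given as a unit quaternion [x, y, z, w].
In Python, from workcell import bot, hand, kinematics, get_obs, vision, hand_in gives the robot as it stands. The module is installed in compiled form; this text tells all that it offers. Calls block until the motion is done:
- bot.reach(position, orientation): joint-space move of the TCP to a pose.
- bot.servo_line(position, ori=None, velocity=0.15): straight line of the TCP; ori=None keeps the orientation; velocity is the mean speed in m/s.
- bot.goto_joints(angles): joint-space move.
- hand.move_gripper(opening, strength=None): finger opening in m; strength is the grip in N (None keeps the last); returns when the fingers have stopped.
- bot.dwell(seconds).
- kinematics.solve_ik(position, orientation): joint angles nearest the present ones, or None.
- get_obs(): the state.
- vision.read_camera(name): name is "side" or "top" or "wrist"; returns a dict with "frame" (480x640x3 uint8, red, green, blue), "intrinsics" (3x3 intrinsics, pixels), "view" (4x4, takes a point from world to camera coordinates). Camera axes: x right, y down, z forward; pixel columns grow to the right and rows downward; lengths in m; the calibration is good to about 2 mm. A picture is of the moment at which its call begins. There is no depth.
A pose or a line that the arm cannot do raises bot.IKError and nothing moves.
- hand_in(): hands the job in; it is judged then, once.
The state is a dict: "time_s": time; "joint_pos": joint angles; "joint_vel": joint speeds; "joint_efforts": joint torques, N m; "position": TCP position; "orientation": TCP orientation; "wrist_force": force on the tool from outside, world axes, zero at the start; "ft_torque": the same for the moment, N m; "gripper_width": finger opening in m; "grip_force": force on a finger pad.
Only numpy, scipy, OpenCV 4.12 (cv2) and the standard library are available. Lean on these libraries where they do the work, as an engineer would, in place of code of your own. Each camera call takes 0.05 s, during which the arm holds its last target. There are 200 camera calls.

## Working session

There is one attempt and no reset: what is moved stays moved. The work goes in short steps, each a Python script; the robot and the scene stay as the last script left them, time stands still between calls to the robot, and variables do not carry over. Pictures are saved under pics/ and viewed, at most 10 in all, crops included, and the job is handed in when it is done.

```bash
mkdir -p pics
cat > h.py <<'E'
import numpy as np, cv2
from workcell import bot, hand, kinematics, get_obs, vision, hand_in
def snap(cam, name, crop=None, scale=1):
    d=vision.read_camera(cam); im=d["frame"][:,:,::-1]
    if crop: x0,y0,x1,y1=crop; im=im[y0:y1,x0:x1]
    if scale!=1: im=cv2.resize(im,None,fx=scale,fy=scale,interpolation=cv2.INTER_CUBIC)
    cv2.imwrite(f"pics/{name}.png",im); return d
def world(d,uv,z):
    K,T=np.array(d["intrinsics"]),np.array(d["view"])
    uv=np.atleast_2d(uv).astype(float); r=np.c_[uv,np.ones(len(uv))]@np.linalg.inv(K).T
    R,t=T[:3,:3],T[:3,3]; c=-R.T@t; w=r@R
    return c+w*((z-c[2])/w[:,2])[:,None]
def pix(d,p):
    K,T=np.array(d["intrinsics"]),np.array(d["view"])
    q=np.atleast_2d(p)@T[:3,:3].T+T[:3,3]; q=q@K.T; return q[:,:2]/q[:,2:]
E
python3 - <<'E'
from h import *
import pickle
d={c:snap(c,c+"0") for c in("top","side")}
pickle.dump(d,open("d0.pkl","wb"))
for c in d:
    T=np.array(d[c]["view"]);print(c,-T[:3,:3].T@T[:3,3],T[2,:3],d[c]["intrinsics"][0][0])
o=get_obs();print(o["time_s"],o["orientation"],bot.tcp_to_tips)
E
```

```text
top [0.51754523 0.0092407  1.31875583] [ 0.06230507  0.00356631 -0.99805078] 601.2785469218948
side [ 0.53173878 -0.52405364  0.69266764] [ 0.09036327  0.65160845 -0.75315397] 456.9191508085637
0.1 [ 9.85854017e-01  1.67605072e-01 -1.12214711e-04 -6.19315112e-04] 0.017
```

View pics/top0.png

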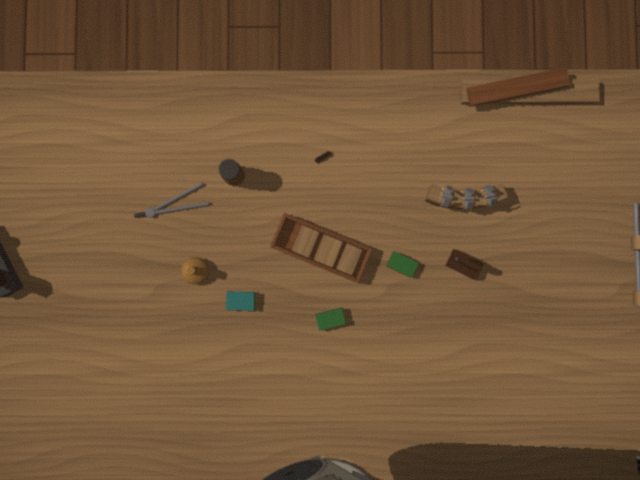

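View pics/side0.png

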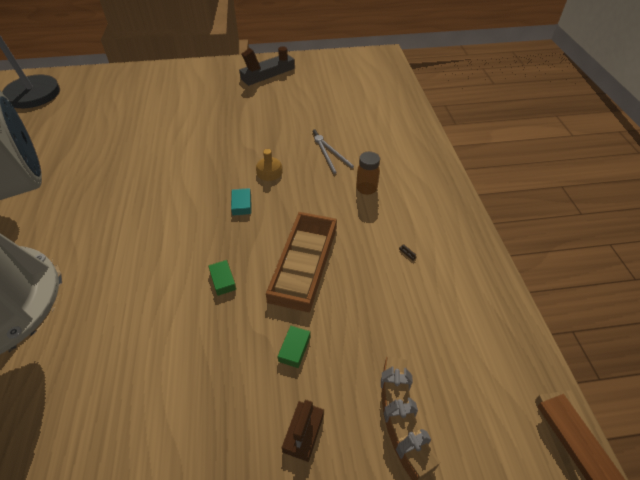

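The top view shows the tray's rim corners at about (288,214), (272,247), (361,282) and (374,248). Its dark gap, the -x end, is at the left. The pale blocks are at (305,240), (327,250) and (349,260). The weight is at (195,270) and the gauge in its rest at (465,264). The look-alikes are green at (402,264) and (331,319) and turquoise at (240,301), all outside the tray, so only the three pale blocks inside it match the description. Next I'll take close views with the wrist camera.

```bash
cat >> h.py <<'E'
from scipy.spatial.transform import Rotation as Rn
def down(yaw_y):
    """orientation pointing down, tool y along world angle yaw_y (mod pi, nearest last-joint to zero)"""
    best=None
    for a in (yaw_y,yaw_y+np.pi):
        y=np.array([np.cos(a),np.sin(a),0]); z=np.array([0,0,-1.]); x=np.cross(y,z)
        yield Rn.from_matrix(np.c_[x,y,z]).as_quat()
def pose(p,yaw_y):
    c=[]
    for q in down(yaw_y):
        j=kinematics.solve_ik(list(p),list(q))
        if j is not None: c.append((abs(j[5]),list(q)))
    return min(c)[1]
E
python3 - <<'E'
from h import *
import pickle
d=pickle.load(open("d0.pkl","rb"))["top"]
c=world(d,[(288,214),(272,247),(361,282),(374,248)],0.03); print(c.round(3))
ctr=c.mean(0); v=(c[2]+c[3]-c[0]-c[1]); yaw=np.arctan2(v[1],v[0]); print("tray",ctr,np.degrees(yaw))
w=world(d,[(195,270)],0.04)[0]; g=world(d,[(465,264)],0.03)[0]; print(w,g)
pics={}
for n,p in (("gauge",g),("tray",ctr),("weight",w)):
    P=[p[0]-0.03,p[1],0.30]; q=pose(P,yaw+np.pi/2); bot.reach(P,q)
    bot.dwell(0.15)
    pics[n]=snap("wrist","w_"+n); T=np.array(pics[n]["view"]); C=-T[:3,:3].T@T[:3,3]
    print(n,"cam",C.round(3),T[2,:3].round(2),pix(pics[n],[[p[0],p[1],0.03]]).round(),get_obs()["time_s"],np.array(get_obs()["joint_pos"]).round(2))
pickle.dump(pics,open("d1.pkl","wb"))
E
```

```text
[[ 0.648  0.083  0.03 ]
 [ 0.577  0.117  0.03 ]
 [ 0.502 -0.073  0.03 ]
 [ 0.575 -0.102  0.03 ]]
tray [0.57542277 0.00609878 0.03      ] -111.6661429871158
[0.52812754 0.27970022 0.04      ] [ 0.53980374 -0.29620522  0.03      ]
gauge cam [ 0.541 -0.219  0.455] [-0.12 -0.3  -0.95] [[344. 179.]] 1.8833 [-0.53  0.23  1.62 -0.    1.29 -0.15]
tray cam [0.577 0.083 0.456] [-0.12 -0.3  -0.95] [[343. 179.]] 3.25 [ 0.01  0.16  1.71 -0.    1.27  0.39]
weight cam [0.53  0.356 0.456] [-0.12 -0.3  -0.95] [[343. 179.]] 4.525 [ 0.51  0.2   1.66 -0.    1.28  0.89]
```

View pics/w_tray.png

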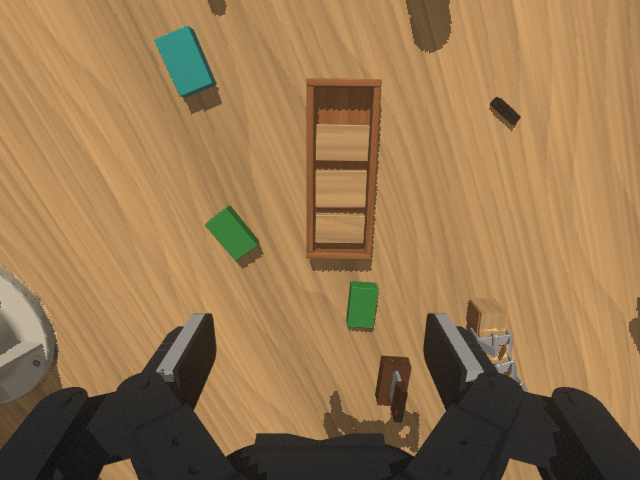

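View pics/w_weight.png

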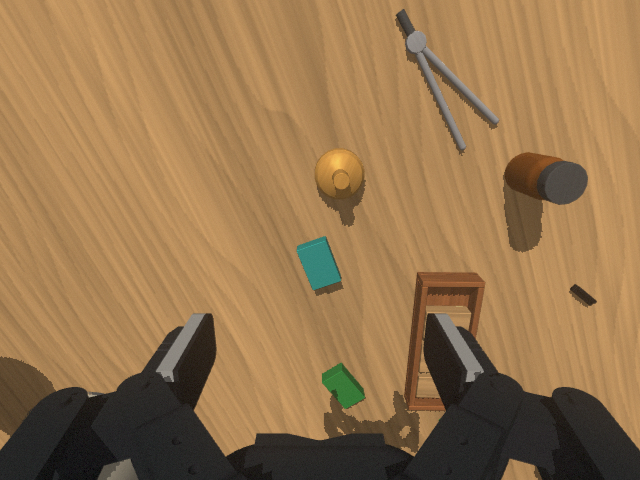

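View pics/w_gauge.png

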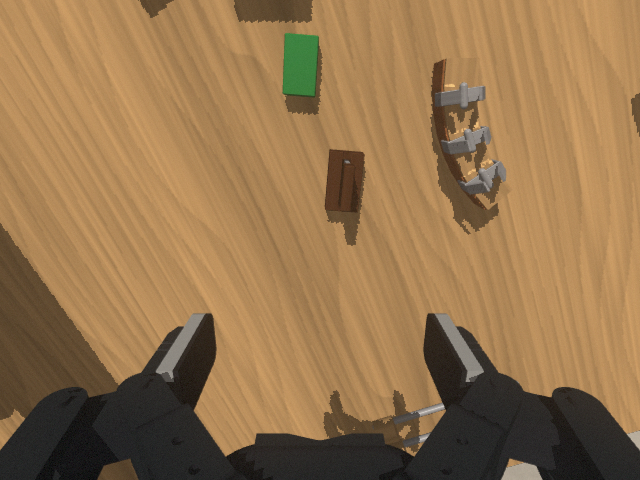

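The wrist view of the tray shows the rim corners at (306,79), (382,79), (372,259) and (307,259), with the wide gap at the top (-x). The weight's knob is at (342,180) and the gauge head at (347,185). I'll enlarge all three in one composite.

Run:
```python
from h import *
f=lambda n,x,y,w,h,s: cv2.resize(cv2.imread(f"pics/w_{n}.png")[y:y+h,x:x+w],None,fx=s,fy=s,interpolation=cv2.INTER_CUBIC)
M=np.zeros((600,780,3),np.uint8)
M[:,:270]=f("tray",298,70,90,200,3)
M[:300,280:580]=f("weight",300,135,75,75,4)
M[305:595,280:680]=f("gauge",305,145,80,58,5); M[305:595,280:680]
for im,x,y in []: pass
g=f("gauge",320,143,50,72,4); M[305:593,280:680]=0; M[305:593,280:480]=g
cv2.imwrite("pics/mosaic.png",M)
```

```text
(no output)
```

View pics/mosaic.png

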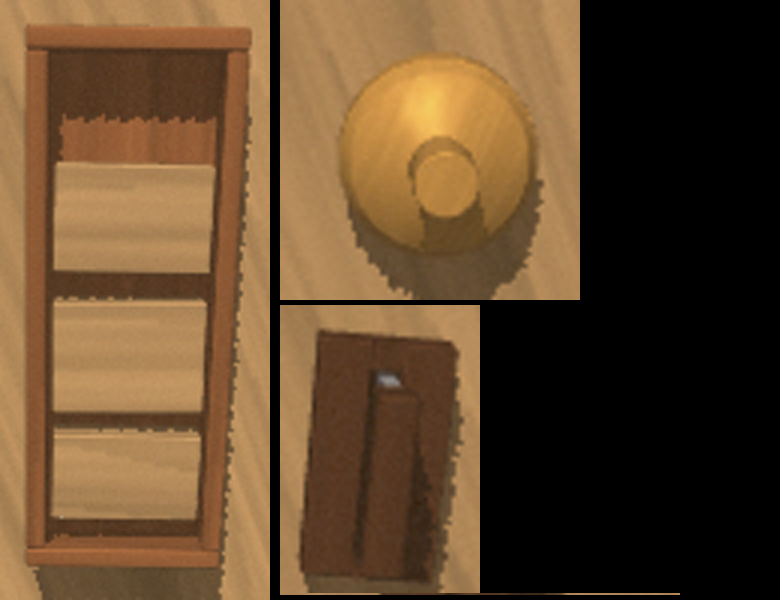

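Run:
```python
from h import *
import pickle
from scipy.optimize import least_squares
P=pickle.load(open("d1.pkl","rb"))
def un(a,o,s,off=(0,0)): return (np.array(a,float)-off+.5)/s-.5+np.array(o)
def fit(d,uv,loc,x0):
    loc=np.array(loc,float)
    def w(x):
        c,s=np.cos(x[2]),np.sin(x[2]); return np.c_[x[0]+c*loc[:,0]-s*loc[:,1],x[1]+s*loc[:,0]+c*loc[:,1],loc[:,2]]
    r=least_squares(lambda x:(pix(d,w(x))-uv).ravel(),x0); print(r.x.round(4),np.degrees(r.x[2]).round(2),"res",r.fun.round(1)); return r.x
d=P["tray"]
uv=un([(27,26),(251,30),(219,565),(27,565),(47,50),(229,52),(203,549),(47,549)],(298,70),3)
X,Y=.103,.040;x,y=.095,.032
L=[(-X,-Y),(-X,Y),(X,Y),(X,-Y),(-x,-y),(-x,y),(x,y),(x,-y)]
# image right: is it tray +y? try both
best=None
for sgn in (1,-1):
    t=fit(d,uv,[(a,sgn*b,.03) for a,b in L],[.575,.006,np.radians(-111.7)])
# block edges
q=un([(135,163),(133,271),(130,299),(130,411),(127,431),(125,519)],(298,70),3)
W=world(d,q,.026); t=np.array(t) 
pickle.dump(t,open("tray.pkl","wb"))
ux=np.array([np.cos(t[2]),np.sin(t[2])]); print("block edges along x",((W[:,:2]-t[:2])@ux).round(4))
d=P["weight"]
print("weight knob",world(d,un([(165,185)],(300,135),4),.06).round(4),"base",world(d,un([(158.5,153)],(300,135),4),.012).round(4))
d=P["gauge"]
uv=un([(317,331),(457,343),(302,571)],(320,143),4,(280,305))
for s in (1,-1): fit(d,uv,[(s*a,b,.022) for a,b in ((-.02,-.035),(.02,-.035),(-.02,.035))],[.54,-.296,t[2]+np.pi/2])
uv=un([(377,390),(418,392),(404,579),(364,577)],(320,143),4,(280,305))
for s in (1,-1): fit(d,uv,[(s*a,b,.064) for a,b in ((-.006,-.025),(.006,-.025),(.006,.025),(-.006,.025))],[.54,-.296,t[2]+np.pi/2])
```

```text
[ 0.5749  0.0106 -1.9589] -112.24 res [-0.4 -0.3  0.3 -0.9  0.4  1.1  0.1  0.6  0.4 -0.1 -0.3 -0.2 -0.4  0.4
 -0.2 -0.1]
[ 0.5741  0.0088 -1.965 ] -112.59 res [ 75.4   2.7 -74.5   0.1 -64.5   1.8  63.8   2.8  60.8   2.7 -59.7   1.1
 -52.6   1.3  51.1   2. ]
block edges along x [-0.0587 -0.0193 -0.0087  0.0355  0.0438  0.0811]
weight knob [[0.5259 0.2842 0.06  ]] base [[0.527  0.2852 0.012 ]]
[ 0.5247 -0.2852  1.9792] 113.4 res [ 32.7  15.9 -26.3 -12.3  -6.   -2.5]
[ 0.5391 -0.2996  2.6997] 154.68 res [ 0.2  0.5 -0.1 -0.3 -0.2 -0.2]
[ 0.54   -0.3001  2.7123] 155.4 res [ 10.9   0.8 -10.8  -0.3 -10.5  -0.7  10.4   0.3]
[ 0.54   -0.3001  2.7148] 155.55 res [-0.6  0.2  0.6  0.2  0.5 -0.2 -0.5 -0.2]
```

```bash
cat >> h.py <<'E'
TR=np.array([0.5749,0.0106]); YAW=-1.9589
UX=np.array([np.cos(YAW),np.sin(YAW)]); UY=np.array([-UX[1],UX[0]])
def tw(x,y,z): return list(TR+x*UX+y*UY)+[z]
def F():
    f=np.array(get_obs()["wrist_force"]); return np.array([f[:2]@UX,f[:2]@UY,f[2]])
def probe(p,dirn,n,lim,step=.001,v=.03):
    """step in tray frame along dirn until force change opposes > lim; returns tray-frame position and force"""
    p=np.array(p,float); dirn=np.array(dirn,float); f0=F()
    for i in range(n):
        p=p+step*dirn; bot.servo_line(tw(*p),velocity=v); f=F()-f0
        if -(f@dirn)>lim: break
    o=get_obs(); a=np.array(o["position"]); r=a[:2]-TR
    print("probe",dirn,"cmd",p.round(4),"act",np.array([r@UX,r@UY,a[2]]).round(4),"F",f.round(1),"t",o["time_s"],"steps",i+1)
    return p
E
python3 - <<'E'
from h import *
hand.move_gripper(0.0,30)
p=tw(-.077,0,.10); q=pose(p,YAW+np.pi/2); bot.reach(p,q)
bot.dwell(.2); print(F(),get_obs()["gripper_width"],get_obs()["time_s"])
snap("wrist","pre")
bot.servo_line(tw(-.077,0,.045),velocity=.12)
p=probe((-.077,0,.045),(0,0,-1),5,4,step=.0032)
p[0]=-.050; bot.servo_line(tw(*p),velocity=.06); print(F())
p=probe(p,(1,0,0),20,8)
E
```

```text
[-0.20033568 -0.23563336  0.17397615] 1.5895833366391218e-05 6.6417
probe [ 0.  0. -1.] cmd [-0.077  0.     0.029] act [-0.0769 -0.0002  0.0288] F [0.9 0.6 0. ] t 8.5917 steps 5
[ 0.29130823  0.72405151 -0.29284644]
probe [1. 0. 0.] cmd [-0.03   0.     0.029] act [-0.03   0.     0.029] F [-0.5 -0.8  1.1] t 14.1917 steps 20
```

Run:
```python
from h import *
d=snap("wrist","push1");print(pix(d,[tw(-.095,0,.03),tw(-.03,0,.012),tw(.095,0,.03)]).round())
T=np.array(d["view"]);print(-T[:3,:3].T@T[:3,3])
d=snap("top","push1t",(255,200,395,295),5)
a=cv2.imread("pics/push1.png");b=cv2.imread("pics/push1t.png")
M=np.zeros((600,800,3),np.uint8);M[:285,:420]=cv2.resize(b,(420,285));M[285:600,:420]=cv2.resize(a,(420,315))
s=vision.read_camera("side");print(pix(s,[tw(-.095,0,.03),tw(.095,0,.03)]))
c=s["frame"][195:325,255:350,::-1];M[:520,420:800]=cv2.resize(c,None,fx=4,fy=4,interpolation=cv2.INTER_CUBIC)
cv2.imwrite("pics/m2.png",M)
```

```text
[[319. 162.]
 [319. 285.]
 [319. 494.]]
[0.61836704 0.11598536 0.18458888]
[[315.82926636 218.32677054]
 [287.91625212 295.55042195]]
```

View pics/m2.png

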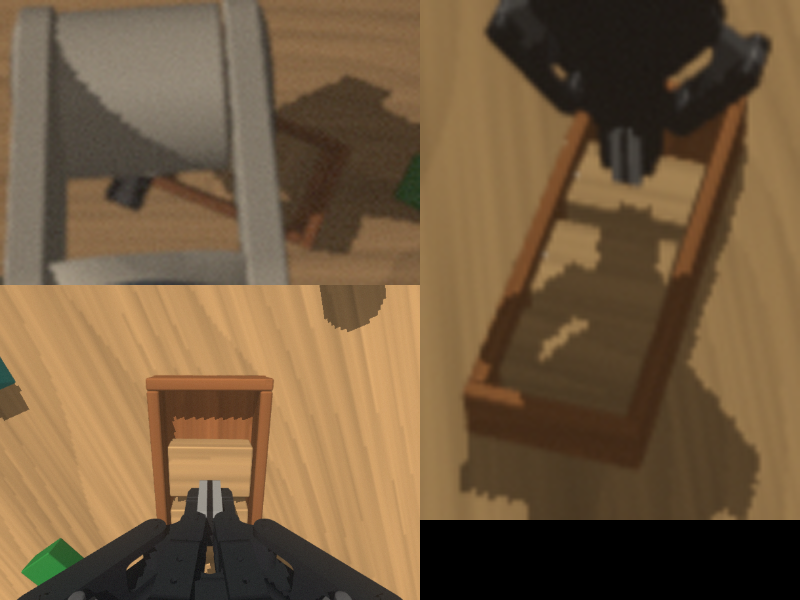

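The fingers passed over the first block: its top is still visible between the fingertips and the -x wall, and it has not been pushed. I'll work out the actual tip height from this view.

Run:
```python
from h import *
d=snap("wrist","push2")
o=get_obs();print(o["position"],Rn.from_quat(o["orientation"]).as_matrix().round(3).tolist(),o["gripper_width"],F())
for h in (0,.011):
    for z in (.012,.02,.025,.03,.035,.04): print(h,z,pix(d,[tw(-.03-h,0,z)]).round(0))
for r in (231,236,244,308): 
    w=world(d,[(319,r)],.026)[0,:2]-TR; print(r,(w@UX).round(4))
im=cv2.imread("pics/push2.png")[225:345,220:420]
cv2.imwrite("pics/push2c.png",cv2.resize(im,None,fx=4,fy=4,interpolation=cv2.INTER_CUBIC))
```

```text
[0.58624532 0.03837811 0.02898501] [[0.378, 0.926, -0.0], [0.926, -0.378, 0.0], [0.0, -0.0, -1.0]] 0.00024118853055809622 [-0.04147691 -0.35693672 -0.14167484]
0 0.012 [[319. 285.]]
0 0.02 [[319. 292.]]
0 0.025 [[319. 297.]]
0 0.03 [[319. 302.]]
0 0.035 [[319. 308.]]
0 0.04 [[319. 313.]]
0.011 0.012 [[319. 266.]]
0.011 0.02 [[319. 272.]]
0.011 0.025 [[319. 276.]]
0.011 0.03 [[319. 281.]]
0.011 0.035 [[319. 286.]]
0.011 0.04 [[319. 291.]]
231 -0.0639
236 -0.0615
244 -0.0577
308 -0.0247
```

View pics/push2c.png

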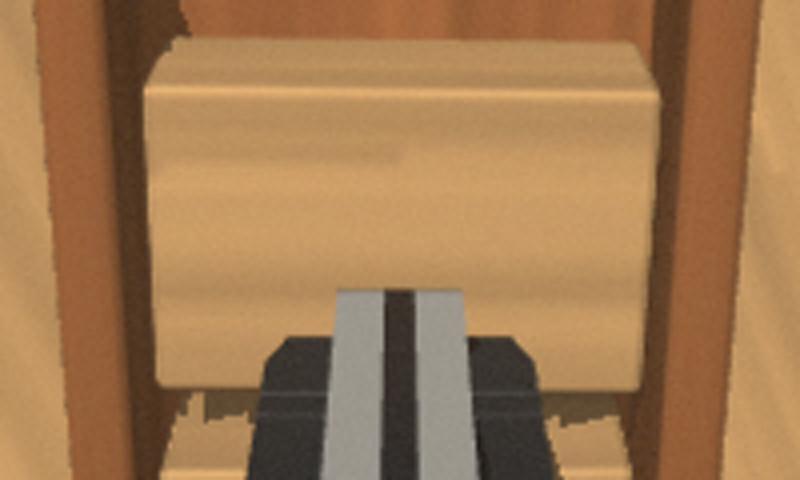

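Run:
```python
from h import *
d=vision.read_camera("side")
for h in (.0,.011):
  for z in (.012,.026,.036,.046): print(h,z,pix(d,[tw(-.03+h,0,z)]).round(1))
```

```text
0.0 0.012 [[307.3 248.4]]
0.0 0.026 [[307.2 243.7]]
0.0 0.036 [[307.1 240.3]]
0.0 0.046 [[307.  236.8]]
0.011 0.012 [[305.8 252.6]]
0.011 0.026 [[305.6 248. ]]
0.011 0.036 [[305.5 244.6]]
0.011 0.046 [[305.4 241.1]]
```

Both views agree that the shut tips are near z≈0.046 when the TCP is at 0.029. The tips are therefore about 17 mm behind the TCP, not ahead of it. I'll back out and feel for the floor to confirm.

Run:
```python
from h import *
bot.servo_line(tw(-.077,0,.029),velocity=.15)
bot.servo_line(tw(-.077,0,.013),velocity=.08); print(F(),get_obs()["time_s"])
p=probe((-.077,0,.013),(0,0,-1),13,4,step=.002,v=.03)
d=snap("wrist","low"); a=cv2.imread("pics/low.png")[130:350,170:470]
s=vision.read_camera("side")["frame"][185:320,245:350,::-1]
M=np.zeros((540,1020,3),np.uint8);M[:440,:600]=cv2.resize(a,(600,440));M[:,600:]=cv2.resize(s,(420,540))
cv2.imwrite("pics/low2.png",cv2.resize(M,(800,424)))
```

```text
[-0.42079783  1.04686147  0.14425264] 15.2583
probe [ 0.  0. -1.] cmd [-0.077  0.    -0.007] act [-0.0772  0.0003 -0.0061] F [ 1.5 -3.1 10.2] t 17.7583 steps 10
```

View pics/low2.png

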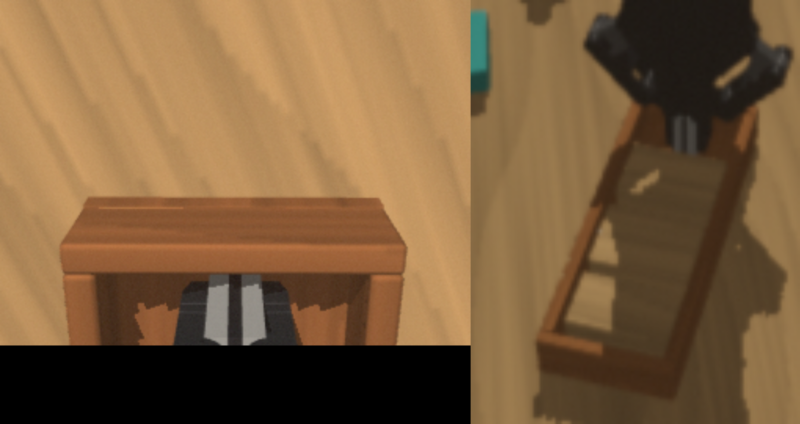

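The side view shows the fingertips now down inside the gap. Contact came at TCP z≈-0.006, so the tips are about 12 mm behind the TCP, or a little more. I'll raise 3 mm and push.

Run:
```python
from h import *
bot.servo_line(tw(-.077,0,-.003),velocity=.05); print(F())
for x in (-.066,-.055,-.046,-.040):
    bot.servo_line(tw(x,0,-.003),velocity=.06); f=F(); print(x,f.round(1))
    if abs(f[0])>15: break
p=probe((x,0,-.003),(1,0,0),8,7,step=.0015)
```

```text
[1.14581816 0.11862008 0.66740893]
-0.066 [0.  1.1 0.3]
-0.055 [-0.1 -0.8 -0.1]
-0.046 [-0.5  1.7  0. ]
-0.04 [ 0.1 -0.7  0.1]
probe [1. 0. 0.] cmd [-0.034  0.    -0.003] act [-0.0361  0.0006 -0.0025] F [-11.9  -1.4  -0.5] t 20.325 steps 4
```

Run:
```python
from h import *
x=-.06
bot.servo_line(tw(x,0,-.003),velocity=.08)
for s in (1,-1):
    bot.servo_line(tw(x,s*.012,-.003),velocity=.08); print(F().round(1))
    probe((x,s*.012,-.003),(0,s,0),7,5,step=.0015)
bot.servo_line(tw(x,0,-.003),velocity=.1)
bot.servo_line(tw(x,0,.05),velocity=.2)
d=snap("wrist","closed"); print(get_obs()["time_s"]); print(pix(d,[tw(-.025,0,.026),tw(-.095,.032,.03),tw(-.095,-.032,.03)]).round(1))
cv2.imwrite("pics/closedc.png",cv2.resize(cv2.imread("pics/closed.png")[140:480,140:500],None,fx=1.6,fy=1.6))
```

```text
[0.2 0.3 0.5]
probe [0. 1. 0.] cmd [-0.06    0.0195 -0.003 ] act [-0.0599  0.0181 -0.0031] F [-0.9 -5.6  3.1] t 22.35 steps 5
[-0.   0.4 -0.1]
probe [ 0. -1.  0.] cmd [-0.06  -0.021 -0.003] act [-0.0602 -0.0186 -0.0028] F [ 3.4 11.5 -7.3] t 24.3917 steps 6
25.2167
[[319.3 335.6]
 [383.9 218.6]
 [254.9 218.5]]
```

View pics/closedc.png

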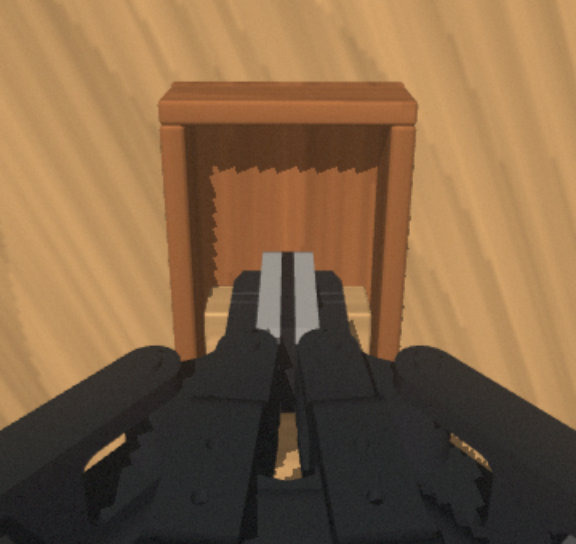

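The tray frame checks out: the walls were felt symmetrically at +18.1 and -18.6 mm, and the block row stops at TCP x=-36.1 mm, exactly as predicted. The blocks are closed up at the +x end. Next is the weight.

Run:
```python
from h import *
W=[.5260,.2843]
bot.servo_line(tw(-.06,0,.10),velocity=.3)
hand.move_gripper(.05,40)
q=pose(W+[.09],YAW+np.pi/2); bot.reach(W+[.09],q)
f0=F(); bot.servo_line(W+[.036],velocity=.15); bot.servo_line(W+[.021],velocity=.06); print("df",(F()-f0).round(1))
hand.move_gripper(.0,40); o=get_obs(); print("w",o["gripper_width"],o["grip_force"],o["time_s"],(F()-f0).round(1))
bot.servo_line(W+[.031],velocity=.06); print("lift",(F()-f0).round(1),get_obs()["gripper_width"])
bot.servo_line(W+[.095],velocity=.2); print((F()-f0).round(1),get_obs()["gripper_width"],get_obs()["time_s"])
snap("wrist","held"); snap("side","held_s")
```

```text
df [-1.9 -0.5  0.7]
w 0.017064963666240208 39.28137048562348 28.2833 [-1.2 -0.1  3.5]
lift [-0.5  0.  -6.5] 0.016995998126608784
[-0.6 -0.5 -4.8] 0.016648179334989417 29.0667
```

Run:
```python
from h import *
p=tw(-.060,0,.095); q=pose(p,YAW+np.pi/2); bot.reach(p,q); bot.dwell(.1)
o=get_obs(); f0=F(); print("over",f0.round(1),o["gripper_width"],o["time_s"])
bot.servo_line(tw(-.060,0,.060),velocity=.12); print((F()-f0).round(1))
z=.060
for z in (.052,.045,.039,.034,.0305,.029):
    bot.servo_line(tw(-.060,0,z),velocity=.08); f=F()-f0; print(z,f.round(1))
    if f[2]>3 or np.hypot(f[0],f[1])>6: break
print(get_obs()["time_s"],get_obs()["gripper_width"])
```

```text
over [-0.5 -0.2 -6.1] 0.01649066710214544 30.1833
[1.2 0.6 0.6]
0.052 [ 0.6  0.3 -0.1]
0.045 [ 1.1  0.3 -0. ]
0.039 [ 1.5 -0.  -0.1]
0.034 [0.5 0.7 0.1]
0.0305 [ 1.  -0.9  1.3]
0.029 [ 1.2 -0.   0.2]
32.125 0.0165960368134956
```

Run:
```python
from h import *
p=probe((-.060,0,.029),(0,0,-1),6,3,step=.0008)
p[2]+=.0004
bot.servo_line(tw(-.0565,0,p[2]),velocity=.04); print(F().round(1)); p[0]=-.0565
p=probe(p,(1,0,0),7,5,step=.0008)
print(get_obs()["gripper_width"])
d=snap("wrist","placed")
```

```text
probe [ 0.  0. -1.] cmd [-0.06    0.      0.0266] act [-0.0601  0.0002  0.0274] F [ 0.8 -2.3 12.6] t 32.875 steps 3
[ 1.7 -1.3  3.7]
probe [1. 0. 0.] cmd [-0.0557  0.      0.027 ] act [-0.0564  0.0004  0.0274] F [-5.5 -0.2  2.2] t 33.375 steps 1
0.017292574123414117
```

Run:
```python
from h import *
p=probe((-.0557,0,.0274),(1,0,0),4,7,step=.0008)
p=probe(p,(1,0,0),2,4,step=.0008)
hand.move_gripper(.045,40); print(F().round(1))
bot.servo_line(tw(p[0],0,.06),velocity=.12); bot.servo_line(tw(p[0],0,.11),velocity=.3)
bot.reach(tw(-.12,0,.20),get_obs()["orientation"])
bot.dwell(.1); d=snap("wrist","w2"); import pickle; pickle.dump(d,open("d2.pkl","wb")); print(get_obs()["time_s"])
# measure weight silhouette / knob by colour; HSV saturation & yellow
h=cv2.cvtColor(d["frame"],cv2.COLOR_RGB2HSV)
m=((h[...,0]>17)&(h[...,0]<26)&(h[...,1]>170)).astype(np.uint8)
m=cv2.morphologyEx(m,cv2.MORPH_OPEN,np.ones((3,3)))
n,l,s,c=cv2.connectedComponentsWithStats(m)
for i in np.argsort(-s[1:,4])[:3]+1: print(s[i],c[i])
print("exp centre",pix(d,[tw(-.055,0,.014),tw(-.055,0,.066)]),"ext x",pix(d,[tw(-.085,0,.022),tw(-.025,0,.022),tw(-.055,.03,.022),tw(-.055,-.03,.022)]).round(1).tolist())
```

```text
probe [1. 0. 0.] cmd [-0.0533  0.      0.0274] act [-0.0546  0.0004  0.0277] F [-7.6  0.5 -3.5] t 34.175 steps 3
probe [1. 0. 0.] cmd [-0.0517  0.      0.0274] act [-0.0542  0.0005  0.028 ] F [-4.  -2.2  0.4] t 34.675 steps 2
[-0.1 -0.8 -0.1]
36.475
exp centre [[320.76929551 269.43460304]
 [320.83853615 293.48467439]] ext x [[320.8, 243.9], [320.7, 300.0], [351.4, 272.7], [290.2, 272.7]]
```

Run:
```python
from h import *
import pickle
d=pickle.load(open("d2.pkl","rb")); im=d["frame"]
for r in range(216,316,3): print(r,im[r,305].tolist(),im[r,321].tolist(),im[r,340].tolist())
print(pix(d,[tw(-.095,0,.03),tw(-.095,0,.006),tw(-.085,0,.006),tw(-.085,0,.022),tw(-.025,0,.026)]).round(0)[:,1])
print([im[272,c].tolist() for c in range(282,362,4)])
```

```text
216 [197, 152, 98] [193, 149, 96] [192, 148, 98]
219 [197, 151, 99] [191, 145, 96] [183, 141, 91]
222 [143, 91, 54] [147, 93, 55] [147, 93, 56]
225 [139, 92, 55] [138, 88, 52] [140, 88, 52]
228 [149, 98, 57] [148, 96, 55] [141, 90, 51]
231 [160, 100, 60] [160, 99, 57] [161, 102, 61]
234 [153, 99, 58] [154, 97, 56] [155, 98, 60]
237 [87, 58, 36] [97, 64, 41] [92, 61, 37]
240 [88, 58, 37] [104, 75, 42] [90, 59, 34]
243 [92, 65, 39] [177, 127, 63] [88, 59, 32]
246 [125, 90, 45] [218, 155, 76] [101, 72, 40]
249 [206, 148, 71] [218, 159, 78] [154, 110, 53]
252 [216, 156, 74] [248, 202, 97] [194, 138, 69]
255 [220, 157, 79] [248, 203, 99] [187, 136, 66]
258 [227, 168, 81] [248, 201, 97] [208, 148, 72]
261 [224, 163, 81] [246, 193, 92] [211, 151, 74]
264 [219, 157, 75] [244, 189, 94] [199, 143, 70]
267 [213, 152, 75] [236, 178, 85] [196, 142, 69]
270 [210, 152, 74] [233, 175, 84] [192, 137, 67]
273 [207, 149, 72] [189, 136, 69] [181, 133, 65]
276 [200, 143, 69] [188, 133, 66] [178, 128, 64]
279 [191, 137, 68] [185, 131, 62] [173, 123, 61]
282 [182, 133, 64] [184, 131, 64] [166, 121, 61]
285
[... 168 characters left out ...]
 138, 70] [99, 73, 44]
297 [107, 81, 53] [190, 136, 66] [98, 74, 46]
300 [171, 133, 85] [188, 134, 64] [167, 129, 85]
303 [200, 154, 99] [113, 84, 50] [200, 152, 97]
306 [176, 133, 88] [100, 79, 51] [172, 134, 88]
309 [182, 138, 90] [116, 91, 58] [187, 143, 93]
312 [200, 154, 100] [192, 148, 97] [194, 149, 96]
315 [192, 146, 95] [194, 149, 96] [195, 149, 97]
[237. 229. 238. 244. 302.]
[[152, 97, 59], [126, 80, 47], [89, 59, 30], [186, 134, 67], [201, 142, 68], [205, 148, 73], [214, 153, 74], [210, 151, 71], [221, 159, 78], [212, 153, 75], [185, 133, 66], [210, 150, 74], [203, 146, 71], [196, 139, 66], [192, 139, 72], [183, 132, 63], [187, 136, 66], [131, 93, 43], [97, 62, 36], [148, 94, 55]]
```

The image rows put the weight's near edge at about -85 mm, leaving a 10 mm gap at the -x wall. Next is the gauge, gripped across its thickness.

Run:
```python
from h import *
G=[.5400,-.3001]; a=np.radians(155.3)
hand.move_gripper(.035,40)
q=pose(G+[.10],a); bot.reach(G+[.10],q); bot.dwell(.1)
f0=F(); bot.servo_line(G+[.030],velocity=.12); print("df",(F()-f0).round(1))
hand.move_gripper(.0,40); o=get_obs(); print("w",o["gripper_width"],o["grip_force"],o["time_s"],(F()-f0).round(1))
bot.servo_line(G+[.115],velocity=.15); print("lift",(F()-f0).round(1),get_obs()["gripper_width"],get_obs()["time_s"])
j=kinematics.solve_ik(tw(-.09,0,.115),pose(tw(-.09,0,.115),YAW)); print(np.array(j).round(2),np.array(get_obs()["joint_pos"]).round(2))
```

```text
df [-0.4 -0.2  0.4]
w 0.010849189103340987 41.39281868934631 39.5083 [-0.7 -0.3  6.2]
lift [-1.1 -0.  -1.3] 0.010775148100401848 40.225
[ 0.15  0.45  1.74 -0.    0.95 -1.03] [-0.51  0.45  1.74  0.    0.95 -0.08]
```

Run:
```python
from h import *
X=-.0902
p=tw(X,0,.115); bot.reach(p,pose(p,YAW)); bot.dwell(.15)
f0=F(); print(f0.round(1),get_obs()["gripper_width"],get_obs()["time_s"])
for z in (.066,.056,.050,.044,.038,.033,.0315):
    bot.servo_line(tw(X,0,z),velocity=.08); f=F()-f0; print(z,f.round(1))
    if f[2]>3 or np.hypot(f[0],f[1])>5: print("STOP"); break
print(get_obs()["time_s"],get_obs()["gripper_width"])
```

```text
[ 0.2 -0.1 -0.2] 0.011176804147250823 41.8583
0.066 [ 0.2 -0.4 -0.2]
0.056 [-0.6  0.6 -0.8]
0.05 [ 1.2 -0.3  0.2]
0.044 [-0.1  0.3 -0.5]
0.038 [-0.2  0.1 -0.4]
0.033 [-0.4 -0.8 -1. ]
0.0315 [ 0.1 -0.3 -0.8]
44.15 0.011229874277441034
```

Run:
```python
from h import *
p=probe((-.0902,0,.0315),(0,0,-1),6,2,step=.0006)
bot.servo_line(tw(p[0],0,p[2]+.0005),velocity=.02); print(F().round(1))
hand.move_gripper(.019,40); print("rel",F().round(1),get_obs()["gripper_width"])
bot.servo_line(tw(p[0],0,.060),velocity=.05); print(F().round(1)); bot.servo_line(tw(p[0],0,.12),velocity=.2)
bot.reach(tw(-.15,0,.20),get_obs()["orientation"]); bot.dwell(.2); print(get_obs()["time_s"])
import pickle
d={c:vision.read_camera(c) for c in("wrist","side","top")}; pickle.dump(d,open("d3.pkl","wb"))
d=d["wrist"]; im=d["frame"]
c=pix(d,[tw(-.090,y,.064) for y in (-.025,.025)]+[tw(-.096,0,.064),tw(-.084,0,.064),tw(-.055,0,.066)]).round(1); print(c.tolist())
# dark head mask near expectation
g=im.max(2); x0,y0=(c.min(0)-30).astype(int); x1,y1=(c.max(0)+30).astype(int)
m=((g<90)).astype(np.uint8)[max(y0,0):y1,max(x0,0):x1]; n,l,s,k=cv2.connectedComponentsWithStats(m)
for i in np.argsort(-s[1:,4])[:3]+1: print(s[i]+np.array([max(x0,0),max(y0,0),0,0,0]),k[i]+[max(x0,0),max(y0,0)],cv2.minAreaRect(np.argwhere(l==i)[:,::-1].astype(np.float32)))
```

```text
probe [ 0.  0. -1.] cmd [-0.0902  0.      0.0303] act [-0.0903  0.0002  0.031 ] F [ 1.5 -0.9  7.4] t 44.65 steps 2
[ 0.2 -0.   4.7]
rel [ 0.8 -0.1  0.8] 0.018867835768519647
[ 0.4 -0.5 -0.4]
47.0167
[[245.7, 193.2], [249.6, 252.0], [255.0, 223.4], [240.4, 223.4], [204.2, 224.1]]
[239 183  24  69 489] [253.27198364 212.9591002 ] ((76.06414794921875, 53.9754753112793), (67.45801544189453, 21.762048721313477), 87.51044464111328)
[202 238  38   9 130] [221.16923077 242.58461538] ((46.53874588012695, 79.35602569580078), (7.7682576179504395, 36.87066650390625), 88.36341857910156)
[241 178   8   3  11] [244.72727273 179.09090909] ((70.5, 16.0), (2.0, 7.0), 90.0)
```

Run:
```python
from h import *
import pickle
D=pickle.load(open("d3.pkl","rb")); d=D["wrist"]; im=d["frame"]
for r in (200,212,223,240): print(r,[(c,int(im[r,c].sum())//3) for c in range(232,282,3)])
pr=lambda d,L:pix(d,[tw(*a) for a in L]).round(0).tolist()
print("head top x-,x+ / bottom x-,x+ ; wall in,out", pr(d,[(-.096,0,.064),(-.084,0,.064),(-.096,0,.040),(-.084,0,.040),(-.095,0,.03),(-.103,0,.03)]))
s=D["side"];e=pr(s,[(-.084,-.025,.064),(-.084,.025,.064),(-.084,-.025,.040),(-.084,.025,.04),(-.055,0,.066)]);print("side",e)
i2=s["frame"]
for r in range(194,226,3): print(r,[tuple(int(v)//10 for v in i2[r,c]) for c in range(296,344,4)])
```

```text
200 [(232, 77), (235, 78), (238, 79), (241, 62), (244, 63), (247, 62), (250, 67), (253, 70), (256, 57), (259, 77), (262, 102), (265, 109), (268, 116), (271, 97), (274, 147), (277, 151), (280, 153)]
212 [(232, 75), (235, 77), (238, 77), (241, 51), (244, 63), (247, 62), (250, 61), (253, 67), (256, 61), (259, 66), (262, 104), (265, 111), (268, 118), (271, 96), (274, 146), (277, 145), (280, 143)]
223 [(232, 76), (235, 76), (238, 77), (241, 59), (244, 67), (247, 64), (250, 59), (253, 67), (256, 61), (259, 60), (262, 83), (265, 110), (268, 113), (271, 96), (274, 123), (277, 147), (280, 150)]
240 [(232, 60), (235, 67), (238, 60), (241, 65), (244, 65), (247, 67), (250, 62), (253, 65), (256, 67), (259, 54), (262, 62), (265, 108), (268, 113), (271, 92), (274, 98), (277, 158), (280, 157)]
head top x-,x+ / bottom x-,x+ ; wall in,out [[255.0, 223.0], [240.0, 223.0], [260.0, 216.0], [246.0, 216.0], [260.0, 213.0], [269.0, 213.0]]
side [[302.0, 208.0], [327.0, 213.0], [302.0, 216.0], [327.0, 221.0], [310.0, 220.0]]
194 [(14, 11, 7), (13, 10, 6), (13, 10, 6), (14, 11, 7), (13, 10, 6), (14, 11, 7), (
[... 884 characters left out ...]
 5), (5, 3, 2), (4, 3, 1), (4, 3, 1), (4, 3, 1), (4, 2, 1), (4, 3, 1), (6, 4, 2), (14, 11, 7), (14, 11, 7), (13, 10, 6)]
215 [(13, 10, 6), (10, 6, 3), (6, 4, 3), (5, 3, 2), (7, 5, 2), (4, 3, 1), (4, 3, 1), (4, 3, 1), (6, 4, 2), (15, 11, 7), (14, 11, 7), (13, 10, 6)]
218 [(12, 8, 4), (6, 4, 2), (6, 5, 4), (18, 14, 6), (19, 14, 6), (8, 6, 5), (5, 4, 3), (4, 3, 2), (7, 4, 3), (13, 9, 5), (14, 10, 6), (14, 11, 7)]
221 [(12, 8, 4), (6, 4, 2), (6, 5, 4), (17, 13, 6), (18, 14, 6), (7, 6, 5), (6, 6, 5), (6, 6, 5), (6, 5, 5), (10, 6, 3), (9, 7, 4), (14, 11, 7)]
224 [(11, 7, 3), (6, 4, 2), (7, 5, 3), (8, 5, 2), (8, 6, 2), (7, 5, 2), (7, 6, 5), (6, 6, 5), (6, 5, 5), (12, 8, 4), (10, 7, 4), (14, 11, 7)]
```

```bash
python3 -c "
from h import *
print(hand_in(), get_obs()['time_s'])"
```

```text
the job is handed in; nothing more can be done
the job is handed in; nothing more can be done
```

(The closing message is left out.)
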